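# Open a push-and-turn tablet canister in its holder

## Task

Stand the green canister in the square bench holder and let go; there press its child-resistant white cap right down and, keeping it pressed, turn it anticlockwise past its catch, then lift the cap off while the canister stays in the holder. Lay the cap open side down on the blue mat, then take the open canister by its body and stand it on the mat beside the cap. Keep the canister upright all the time and leave the spray bottle, the dropper bottle and the frame stand where they are.

Things in the scene. Friction and masses are not known exactly. Their poses are not given: they have to be found in the camera images.
- canister: Green tablet canister, about 0.3 kg. Square body 60 x 60 mm, 82 mm high, sides along its x and y; a round neck, 34 mm across, inside the cap rises to z = 104 mm. Origin: centre of its underside; z up. It starts upright on the worktop, cap locked on, 118 mm high overall.
- canister_grip (a point): Point inside the canister body, 79 mm above its underside: TCP height for gripping it from above across two parallel flat sides (60 mm). The fingers pass beside the 57 mm wide cap and the gripper's body clears it; gripped lower than 76 mm it would press on the cap.
- cap: White round cap, 57 mm across, 26 mm high, 57 g, red arrow on top. Origin: centre of its open underside; z up. Locked, it is 92 mm above the canister's underside (10 mm above the shoulder), its x axis within about 0.1 rad of the canister's x; it cannot turn unless pressed. A spring inside holds it up: 5 N at once, 10.6 N at the full 8 mm of travel, then a hard stop.
- cap_grip (a point): On the cap's axis, 20 mm above its underside: TCP height for gripping its rim from above, any yaw. Pressed 5 mm or more (best 7) it turns anticlockwise seen from above; clockwise is stopped. From 0.25 to 0.92 rad of turn it is under the catch; from 1.0 to 2.1 rad (aim at 1.4) it is free and lifts straight off. The liner then comes 6 mm lower but stays inside the cap.
- holder: Bench holder fixed to the worktop, steel base plate 100 x 100 x 6 mm with four aluminium corner angles (24 mm legs, 6 mm thick) up to z = 25 mm; the square space between them is 67 x 67 mm, sides along its x and y. Origin: centre of its underside. It keeps the canister from turning (all four quarter turns fit).
- holder_floor (a point): Centre of the holder's inner floor, 6 mm above the worktop, on which the canister stands; axes as the holder.
- mat: Blue mat fixed to the worktop, 180 mm along its x, 110 mm along its y, 3 mm thick. Origin: centre of its underside. It has room for the canister and the cap side by side along its x (for example 45 mm either side of the middle).
- mat_top (a point): Centre of the mat's top face, 3 mm above the worktop; axes as the mat.
- lens_spray: Dark grey pump spray bottle, 37 mm across, 130 mm high, standing behind the work. Origin: centre of its underside. To be left alone.
- dropper: White dropper bottle with blue tip, 30 mm across, 100 mm high, standing behind the work. Origin: centre of its underside. To be left alone.
- frame_stand: Black stand for a spectacle frame, 75 x 62 mm, 114 mm high, standing behind the work. Origin: centre of its underside. To be left alone.
Things that resemble listed ones, but are neither listed nor needed, are in the scene too. Leave any brown look-alike of the cap alone.

How it is judged (in metres and radians):
On the way, in this order (a step that is already met when the one before it is completed fails the run):
1. the canister stands in the holder, cap on, and is let go (horizontal distance between canister and holder_floor below 0.009 m and z of canister in the frame of holder_floor between -0.004 and 0.004 m and angle between canister's own z axis and vertical below 0.06 rad and contact force between the fingers and canister below 0.1 N and contact force between the fingers and cap below 0.1 N and z of cap in the frame of canister between 0.085 and 0.098 m), for 0.2 s.
2. in the holder, the cap is pressed down and turned under its catch (horizontal distance between canister and holder_floor below 0.009 m and z of canister in the frame of holder_floor between -0.004 and 0.004 m and angle between canister's own z axis and vertical below 0.06 rad and z of cap in the frame of canister below 0.0885 m and angle between the x axis of cap and the x axis of canister, either way round above 0.5 rad), for 0.05 s.
3. the cap is lifted off while the canister stays in the holder (horizontal distance between canister and holder_floor below 0.009 m and z of canister in the frame of holder_floor between -0.004 and 0.004 m and angle between canister's own z axis and vertical below 0.06 rad and z of cap in the frame of canister above 0.115 m), for 0.05 s.
4. the cap lies open side down on the mat and is let go, the canister still in the holder (horizontal distance between canister and holder_floor below 0.009 m and z of canister in the frame of holder_floor between -0.004 and 0.004 m and angle between canister's own z axis and vertical below 0.06 rad and x of cap in the frame of mat_top between -0.075 and 0.075 m and y of cap in the frame of mat_top between -0.04 and 0.04 m and z of cap in the frame of mat_top between -0.003 and 0.004 m and angle between cap's own z axis and vertical below 0.1 rad and linear speed of cap below 0.02 m/s and contact force between the fingers and cap below 0.1 N), for 0.2 s.
At the end, for the whole second after the job is handed in: The open canister (upright) and its cap (open side down) stand side by side flat on the blue mat, each with its centre at least 15 mm inside the mat's edges (within 4 mm of its top face, tilt under 0.1 rad), at rest and released (x of cap in the frame of mat_top between -0.075 and 0.075 m and y of cap in the frame of mat_top between -0.04 and 0.04 m and z of cap in the frame of mat_top between -0.003 and 0.004 m and angle between each of cap, canister's own z axis and vertical below 0.1 rad and linear speed of each of cap, canister below 0.02 m/s and contact force between the fingers and cap below 0.1 N and x of canister in the frame of mat_top between -0.075 and 0.075 m and y of canister in the frame of mat_top between -0.04 and 0.04 m and z of canister in the frame of mat_top between -0.003 and 0.004 m and contact force between the fingers and canister below 0.1 N and horizontal distance between cap and canister above 0.055 m); the robot touches nothing.
It fails at once if the dark grey spray bottle is moved by more than 30 mm or tipped (distance of lens_spray from where it was at the start of the episode above 0.03 m or angle between lens_spray's own z axis and vertical above 0.5 rad).
It fails at once if the white dropper bottle is moved by more than 30 mm or tipped (distance of dropper from where it was at the start of the episode above 0.03 m or angle between dropper's own z axis and vertical above 0.5 rad).
It fails at once if the black frame stand is moved by more than 30 mm or tipped (distance of frame_stand from where it was at the start of the episode above 0.03 m or angle between frame_stand's own z axis and vertical above 0.5 rad).
It fails at once if the canister is tipped over (angle between canister's own z axis and vertical above 0.6 rad).
It also fails if it takes over 72 s, if anything falls off the work surface, if the arm or the gripper's body presses on something with over 40 N, if the wrist force passes 120 N, or if a joint passes its speed limit or range.

## Robot

A 6-joint arm with a two-finger parallel gripper is mounted at the origin on a cart in front of the work surface, level with it; the furniture and walls round the work are solid. World frame = base frame: x ahead of the robot, y to its left, z up, the work surface at z = 0. Lengths are in m, angles in degrees, forces in N, time in s.
With the tool pointing down it reaches from about 0.4 to 0.825 m from the base axis. Payload 7 kg.
Tool frame: the origin (TCP) lies between the finger pads, 19 mm behind the fingertips; this is the grasp point; z points along the fingers, y is the line along which they close (so a half turn about z gives the same grasp; the last joint's range is limited). The gripper opens to 88 mm and grips with 3 to 60 N. Pads are 19 mm wide; open, the fingers measure 130 mm over their backs; the gripper's body (78 mm by 193 mm) begins 47 mm behind the grasp point.
Start: joints at [89.273, 20.546, 0.682, 0, -70.136, -16.507], TCP at [0.2, 0.645, 0.245] pointing down, gripper open.
Joint ranges: [-176.03, 176.03], [-82.01, 121.73], [-58.28, 71.71], [-173.87, 95.51], [-174.79, -0.11], [-173.66, 173.66]. Speed limits (degrees/s): [136.94, 136.94, 172.46, 180, 180, 180].

## Interface

Orientations are given as [roll, pitch, yaw] about the fixed x, y, z axes, in that order (R = Rz(yaw) Ry(pitch) Rx(roll)).
In Python, from plant import ctrl, cams, workorder gives the robot as it stands.
- The arm moves only by the tool play_rows, never from a script. Its argument "motion" is a list of rows, each an object of numbers: "x", "y", "z": the shift along the tool's x, y, z normalised to -1 to 1, where 1 is 0.025 m; "rx", "ry", "rz": the turn, a rotation vector about the tool's x, y, z normalised to -1 to 1, where 1 is 4 degrees. A call has 1 to 20 rows; each row shifts and turns the commanded pose from where the row before left it, along the tool's axes as they then stand; what a row does not reach is not made up. A row lasts 1/8 s, in which the tool goes at most 62.5 mm and 10.7 degrees, less where a joint would pass 70% of its speed; a pose out of reach is approached as far as the arm can. A call with a number of a shift or a turn outside -1 to 1 is refused whole. A call with a gripper value outside its range is refused whole. "fingers" is the opening, from -1 (shut) to 1 (fully open), set as the call begins (left out, the last holds). The fingers move at their own pace and stop on an object; the grip force is fixed at half the most. Time passes only in rows, so rows that do not move let the fingers close. It gives the time, the measured TCP pose, the force, the opening and the grip force at its end, in the units of the state.
- ctrl.get_obs(): the state, without advancing time (a new reading comes with each control period).
- cams.snapshot(name): name is "side" or "top"; returns the picture (480x640x3 uint8, blue, green, red); there is no depth.
- cams.get_calibration(name): a dict with "vertical_fov" (degrees; the focal length in pixels is half the picture's height over the tangent of half this angle, whatever the lens; pixels are square), "cx", "cy" (the principal point, pixels), "position" and "rotation" of the camera in the world. Camera axes: x right, y up, looking along -z (the intrinsics and any distortion apply to the point x, -y, -z); pixel columns grow to the right and rows downward; lengths in m; the calibration is good to about 2 mm. A picture is of the moment at which its call begins. get_calibration takes no time and is no camera call.
- workorder.close_job(): hands the job in; it is judged then, once.
The state is a dict: "clock": time; "joint_pos": joint angles; "qvel": joint speeds; "tau": joint torques, N m; "tool_pos": TCP position; "orientation": TCP orientation; "force": force on the tool from outside, world axes, zero at the start; "moment": the same for the moment, N m; "opening": finger opening in m; "gripper_force": force on a finger pad.
Only numpy, scipy, OpenCV 4.12 (cv2) and the standard library are available. Lean on these libraries where they do the work, as an engineer would, in place of code of your own. Each camera call takes 0.05 s, during which the arm holds its last target. There are 200 camera calls.

## Working session

There is one attempt and no reset: what is moved stays moved. The work goes in short steps, Python scripts to look and compute and a tool call to move; the robot and the scene stay as the last step left them, time stands still between calls to the robot, and variables do not carry over. Pictures are saved under pics/ and viewed, at most 10 in all, crops included, and the job is handed in when it is done.

Besides the shell and the picture viewer there is one more tool, called by a JSON object that holds its "api" and its "payload", one argument or row to a line. play_rows: Moves the arm, as the interface text tells. Its arguments: {"type":"object","properties":{"motion":{"type":"array"},"fingers":{"type":"number"}},"required":["motion"]}

```bash
mkdir -p pics
python3 - <<'E'
from plant import ctrl,cams
import cv2
for n in("side","top"):
    cv2.imwrite(f"pics/{n}0.png",cams.snapshot(n)); print(cams.get_calibration(n))
print(ctrl.get_obs())
E
```

```text
{'vertical_fov': 53.743912901538955, 'cx': 313.8275972857315, 'cy': 239.55610151342924, 'position': array([ 0.27869716, -0.54162831,  0.84149593]), 'rotation': array([ 29.32511248,  -0.22950861, -43.04917569])}
{'vertical_fov': 48.55813969984896, 'cx': 317.46510906509985, 'cy': 241.13498565875045, 'position': array([ 0.37188569, -0.21471197,  1.02203392]), 'rotation': array([ 1.11593609e+01,  4.95504592e-02, -9.14142095e+01])}
{'clock': 0.1, 'joint_pos': array([ 8.92719500e+01,  2.05858588e+01,  6.39457807e-01, -1.73588285e-02,
       -7.01348872e+01, -1.65053121e+01]), 'qvel': array([-0.0021995 , -0.19034704,  0.11277572,  0.12826485, -0.03679902,
        0.04618942]), 'tau': array([-1.76483110e-03, -5.84165812e+01,  2.93750918e+01,  7.01556891e+00,
        1.01480915e-02, -5.33239995e-05]), 'tool_pos': array([0.1999006 , 0.64430106, 0.24453746]), 'orientation': array([ 1.79917425e+02, -7.44944793e-03, -1.72392669e+01]), 'force': array([ 0.43322761,  0.22533402, -0.344777  ]), 'moment': array([ 0.01884278, -0.00295691,  0.01912373]), 'gripper_force': 0.0, 'opening': 0.08731797254245759}
```

View pics/side0.png

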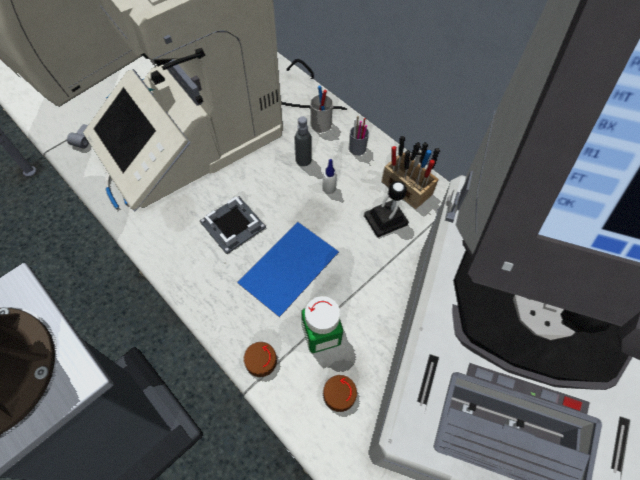

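View pics/top0.png

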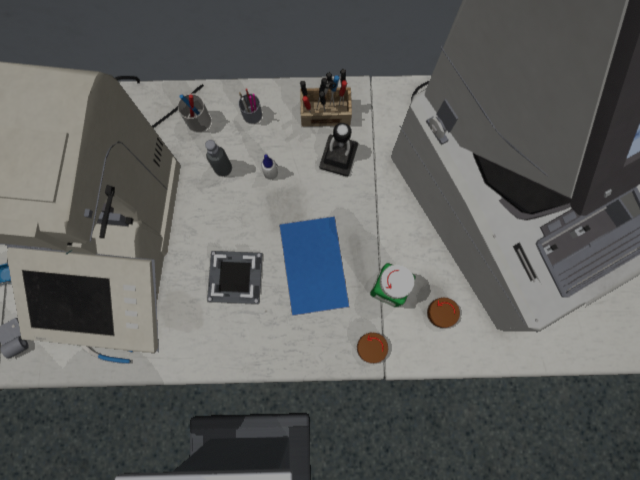

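Candidates for the cap: white round cap with red arrow on the green body (side 323,315; top 397,280), and brown look-alikes at side (261,359), (340,393) and top (373,347), (444,313). Only the white one on the green body fits. The holder is at top (236,277), and the mat is at top (314,265). I'll take one enlarged crop to confirm, along with the measurements.

```bash
cat > h.py <<'E'
import numpy as np,cv2
from plant import ctrl,cams
from scipy.spatial.transform import Rotation as R
def cal(n):
    c=cams.get_calibration(n); return 240/np.tan(np.radians(c["vertical_fov"]/2)),c["cx"],c["cy"],np.array(c["position"]),R.from_euler("xyz",c["rotation"],degrees=True).as_matrix()
def ray(n,u,v):
    f,cx,cy,p,M=cal(n); return p,M@np.array([(u-cx)/f,-(v-cy)/f,-1])
def onz(n,uv,z):
    p,d=ray(n,*uv); return p+d*(z-p[2])/d[2]
def proj(n,P):
    f,cx,cy,p,M=cal(n); q=M.T@(np.array(P)-p); return np.array([cx-f*q[0]/q[2],cy+f*q[1]/q[2]])
def big(m):
    cs,_=cv2.findContours(m.astype(np.uint8),cv2.RETR_EXTERNAL,cv2.CHAIN_APPROX_NONE); return max(cs,key=cv2.contourArea)
def rect(n,c,z):
    q=np.array([onz(n,x,z)[:2] for x in c[:,0,:].astype(float)])
    r=cv2.minAreaRect((q*1000).astype(np.float32)); return np.round(r[0],1),np.round(r[1],1),round(r[2],2)
E
python3 - <<'E'
from h import *
I={n:cv2.imread(f"pics/{n}0.png") for n in("side","top")}
for n,im in I.items():
    h=cv2.cvtColor(im,cv2.COLOR_BGR2HSV)
    mat=(h[...,0]>100)&(h[...,0]<125)&(h[...,1]>150)&(h[...,2]>80)
    w={"side":(slice(215,320),slice(230,345)),"top":(slice(205,320),slice(270,355))}[n]
    m=np.zeros(mat.shape,bool); m[w]=mat[w]; print(n,"mat",rect(n,big(m),.003))
    g=(h[...,0]>45)&(h[...,0]<85)&(h[...,1]>100); c=big(g); print("green",cv2.boundingRect(c))
    w={"side":(slice(185,260),slice(190,275)),"top":(slice(240,315),slice(195,275))}[n]
    v=h[...,2]; hm=np.zeros(mat.shape,bool); hm[w]=(v[w]<70); c=big(hm); print("holder dark",cv2.boundingRect(c),rect(n,c,.006))
A=cv2.resize(I["side"][285:365,280:360],(400,400),interpolation=cv2.INTER_CUBIC)
B=cv2.resize(I["top"][245:325,360:440],(400,400),interpolation=cv2.INTER_CUBIC)
C=cv2.resize(I["side"][185:260,195:270],(400,200+200),interpolation=cv2.INTER_CUBIC)
cv2.imwrite("pics/crop1.png",np.hstack([A,B]))
D=cv2.resize(I["top"][240:315,198:273],(400,400),interpolation=cv2.INTER_CUBIC)
cv2.imwrite("pics/crop2.png",np.hstack([C,D]))
E
```

```text
side mat (array([ 525.1, -210.8]), array([177.4, 106.7]), 7.07)
green (302, 309, 41, 44)
holder dark (213, 205, 37, 33) (array([506.6, -55.5]), array([63.2, 62.5]), 84.38)
top mat (array([ 526.9, -209.8]), array([176. , 107.1]), 7.18)
green (371, 264, 36, 42)
holder dark (215, 259, 36, 34) (array([508.9, -54.5]), array([65.2, 63.2]), 86.26)
```

View pics/crop1.png

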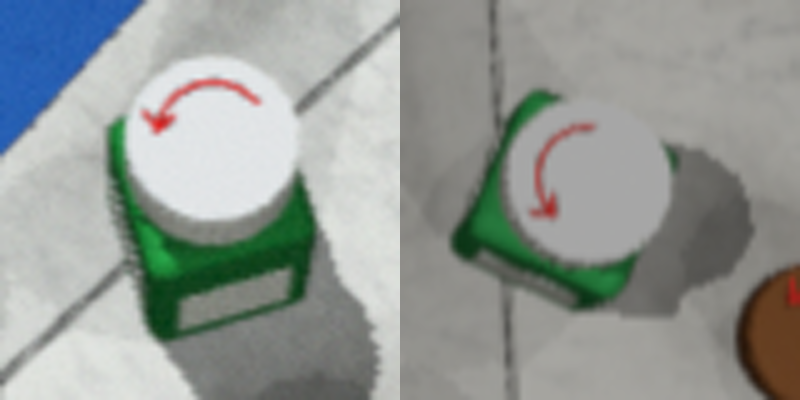

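View pics/crop2.png

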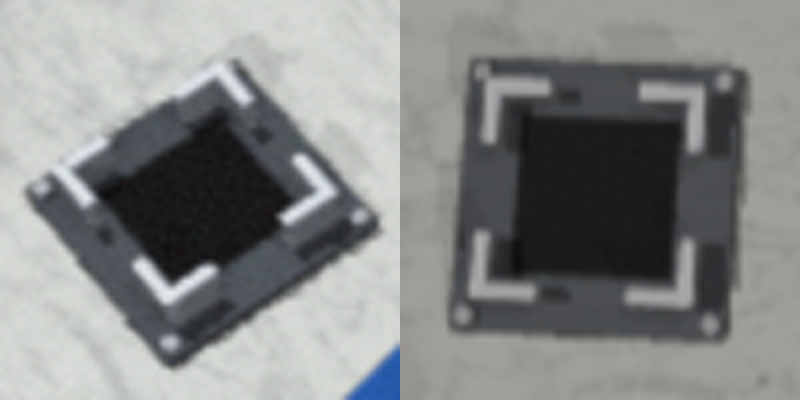

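The crops confirm the white cap with the red arrow on the green canister: cap top centre is at side ≈(322.6,312.6) and top ≈(397.6,281). The holder's corners are clear in both views. Next: the poses.

Run:
```python
from h import *
S=lambda x,y:((x+.5)/5-.5+280,(y+.5)/5-.5+285)
T=lambda x,y:((x-400+.5)/5-.5+360,(y+.5)/5-.5+245)
k=75/400
HS=lambda x,y:((x+.5)*k-.5+195,(y+.5)*k-.5+185)
HT=lambda x,y:((x-400+.5)*k-.5+198,(y+.5)*k-.5+240)
def two(a,b):
    p1,d1=ray("side",*a);p2,d2=ray("top",*b)
    t=np.linalg.lstsq(np.c_[d1,-d2],p2-p1,rcond=None)[0]; A=p1+t[0]*d1;B=p2+t[1]*d2
    return (A+B)/2*1000,np.linalg.norm(A-B)*1000
# white cap masks
I={n:cv2.imread(f"pics/{n}0.png") for n in("side","top")}
for n,f in(("side",S),("top",T)):
  pass
a,b=S(213,138),T(588,182); print("cap top",np.round(onz("side",a,.118)*1e3,1),np.round(onz("top",b,.118)*1e3,1),two(a,b))
for nm,q in(("shoulder S near",[S(150,275),S(315,225)]),):
  P=[onz("side",x,.082)*1e3 for x in q]; d=P[1]-P[0]; print(nm,np.round(P,1),np.degrees(np.arctan2(d[1],d[0])),np.linalg.norm(d))
for nm,n,z,q in(("T left","top",.082,[T(522,105),T(458,232)]),("T bottom","top",.082,[T(470,248),T(605,303)]),("T shoulder-front","top",.082,[T(465,243),T(592,302)]),("S bottom","side",0,[S(165,340),S(303,298)]),("S left top","side",.082,[S(112,135),S(145,265)])):
  P=[onz(n,x,z)*1e3 for x in q]; d=P[1]-P[0]; print(nm,np.round(P[0]),np.round(P[1]),np.degrees(np.arctan2(d[1],d[0]))%90,np.linalg.norm(d))
for n,f,q,t in(("side",HS,[(235,58),(382,232),(172,368),(25,190)],[(220,63),(338,190),(173,303),(57,168)]),("top",HT,[(472,60),(748,72),(727,342),(448,330)],[(484,77),(706,83),(693,306),(469,300)])):
  for z,qq in((.006,q),(.025,t)):
    P=np.array([onz(n,f(*x),z)[:2]*1e3 for x in qq]); d=np.roll(P,-1,0)-P
    print(n,z,np.round(P.mean(0),1),np.round(np.degrees(np.arctan2(d[:,1],d[:,0]))%90,1),np.round(np.hypot(*d.T)))
for n,im in I.items():
    h=cv2.cvtColor(im,cv2.COLOR_BGR2HSV); g=(h[...,0]>45)&(h[...,0]<85)&(h[...,1]>100)
    s={"side":(slice(290,340),slice(300,345)),"top":(slice(255,305),slice(375,425))}[n]
    print(n,np.percentile(h[s][...,2],[10,50,90]))
```

```text
cap top [ 476.4 -354.   118. ] [ 477.5 -352.6  118. ] (array([ 477.68509674, -353.12064107,  114.19716803]), np.float64(0.5301341730099928))
shoulder S near [[ 438.3 -365.1   82. ]
 [ 490.  -389.9   82. ]] -25.700895401916906 57.386473847906586
T left [ 510. -336.   82.] [ 465. -311.   82.] 60.97287565721797 51.18822303842217
T bottom [ 459. -315.   82.] [ 439. -362.   82.] 66.25384464453599 50.90694624322092
T shoulder-front [ 461. -314.   82.] [ 439. -357.   82.] 63.45698976319446 48.88368969216618
S bottom [ 443. -367.    0.] [ 490. -390.    0.] 64.12583654867561 52.3603294283039
S left top [ 462. -321.   82.] [ 439. -361.   82.] 61.12339498850146 46.66826193497566
side 0.006 [504.6 -60.1] [84.8 85.1 86.4 86. ] [102.  96. 101.  99.]
side 0.025 [505.9 -58.9] [87.3 87.2 87.  86.8] [76. 76. 77. 76.]
top 0.006 [505.9 -58.4] [86.1 85.3 86.1 85.8] [101.  98. 100.  98.]
top 0.025 [506.8 -57.5] [87.  86.6 87.1 87. ] [79. 79. 79. 79.]
side [ 93. 196. 230.]
top [ 92. 154. 166.]
```

Run:
```python
from h import *
def two(a,b):
    p1,d1=ray("side",*a);p2,d2=ray("top",*b)
    t=np.linalg.lstsq(np.c_[d1,-d2],p2-p1,rcond=None)[0]; A=p1+t[0]*d1;B=p2+t[1]*d2
    return np.round((A+B)/2,3),round(np.linalg.norm(A-B),3)
print("panel front-right",two((140,207),(156,351)))
print("panel back-right",two((187,150),(153,260)))
print("base back-right corner",two((281,138),(177,160)),two((272,3),(100,72)))
print("front edge",onz("top",(150,380),0),onz("top",(500,375),0))
print("R machine front",two((375,450),(500,330)),two((442,190),(412,98)),two((428,222),(392,155)))
```

```text
panel front-right (array([0.376, 0.074, 0.049]), np.float64(0.012))
panel back-right (array([0.518, 0.066, 0.121]), np.float64(0.011))
base back-right corner (array([ 0.753,  0.07 , -0.029]), np.float64(0.01)) (array([0.779, 0.101, 0.293]), np.float64(0.004))
front edge [0.31766593 0.09951701 0.        ] [ 0.31063681 -0.55281135  0.        ]
R machine front (array([ 0.398, -0.552,  0.033]), np.float64(0.011)) (array([ 0.743, -0.368,  0.228]), np.float64(0.031)) (array([ 0.708, -0.359,  0.137]), np.float64(0.025))
```

Run:
```python
import cv2,numpy as np
a=cv2.imread("pics/side0.png")[0:230,0:300];b=cv2.imread("pics/top0.png")[50:390,0:280]
cv2.imwrite("pics/m.png",np.hstack([cv2.resize(a,(450,345)),cv2.resize(b,(284,345))]))
```

```text
(no output)
```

View pics/m.png

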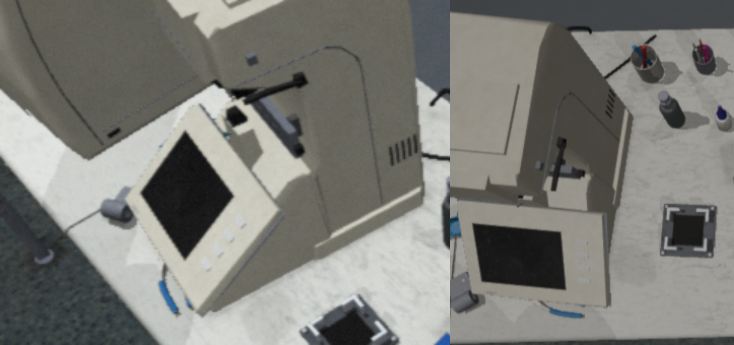

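```bash
cat >> h.py <<'E'
def leg(a,b,yaw,n=None):
    "tool-axis units for a straight shift a->b (m) at constant yaw, tool down"
    M=R.from_euler("xyz",[180,0,yaw],degrees=True).as_matrix(); d=M.T@(np.array(b)-np.array(a))/.025
    m=int(np.ceil(np.linalg.norm(d)*1.0001)); n=n or m; return n,np.round(d/n,3),"total",np.round(d,2)
E
python3 - <<'E'
from h import *
w=[(.2,.645,.245),(.36,.19,.245),(.42,0,.245),(.477,-.353,.2)]
for a,b in zip(w,w[1:]): print(leg(a,b,-17.24))
for P in w+[(0.2,.645,.45),(.36,.19,.245)]: print(P,proj("side",P),proj("top",P))
E
```

```text
(20, array([0.575, 0.774, 0.   ]), 'total', array([11.51, 15.49,  0.  ]))
(8, array([0.568, 0.818, 0.   ]), 'total', array([4.54, 6.55, 0.  ]))
(15, array([0.424, 0.854, 0.12 ]), 'total', array([ 6.36, 12.81,  1.8 ]))
(0.2, 0.645, 0.245) [-136.27176025   22.89022912] [-309.04798369  490.35884855]
(0.36, 0.19, 0.245) [ 54.35341114 108.61799982] [ 34.32079771 361.73132513]
(0.42, 0, 0.245) [146.32040045 153.84954705] [168.9471903  315.98052307]
(0.477, -0.353, 0.2) [323.10774044 291.49588319] [405.15572801 274.97882306]
(0.2, 0.645, 0.45) [-244.94355072  -94.22695012] [-549.43246235  545.67010722]
(0.36, 0.19, 0.245) [ 54.35341114 108.61799982] [ 34.32079771 361.73132513]
```

Run:
```python
from h import *
def two(a,b):
    p1,d1=ray("side",*a);p2,d2=ray("top",*b)
    t=np.linalg.lstsq(np.c_[d1,-d2],p2-p1,rcond=None)[0]; A=p1+t[0]*d1;B=p2+t[1]*d2
    return np.round((A+B)/2,3),round(np.linalg.norm(A-B),3)
print(two((143,57),(74,247)))
for uv in((59,105),(0,28),(30,172),(0,125)):
  for z in(-.7,-.3,0,.2,.4): 
    P=onz("side",uv,z); print(uv,np.round(P,2),proj("top",P).round())
```

```text
(array([0.512, 0.112, 0.313]), np.float64(0.0))
(59, 105) [ 0.51  1.35 -0.7 ] [-171.  313.]
(59, 105) [ 0.45  0.86 -0.3 ] [-121.  323.]
(59, 105) [0.41 0.49 0.  ] [-57. 336.]
(59, 105) [0.38 0.25 0.2 ] [ 13. 350.]
(59, 105) [0.35 0.   0.4 ] [128. 374.]
(0, 28) [ 0.56  2.03 -0.7 ] [-378.  305.]
(0, 28) [ 0.48  1.36 -0.3 ] [-322.  316.]
(0, 28) [0.43 0.86 0.  ] [-249.  329.]
(0, 28) [0.39 0.53 0.2 ] [-171.  344.]
(0, 28) [0.36 0.19 0.4 ] [-41. 367.]
(30, 172) [ 0.25  1.1  -0.7 ] [-102.  397.]
(30, 172) [ 0.26  0.67 -0.3 ] [-52. 405.]
(30, 172) [ 0.26  0.35 -0.  ] [ 11. 415.]
(30, 172) [0.27 0.14 0.2 ] [ 79. 426.]
(30, 172) [ 0.27 -0.07  0.4 ] [192. 443.]
(0, 125) [ 0.27  1.42 -0.7 ] [-204.  392.]
(0, 125) [ 0.27  0.91 -0.3 ] [-151.  400.]
(0, 125) [0.27 0.53 0.  ] [-84. 410.]
(0, 125) [0.28 0.27 0.2 ] [-12. 421.]
(0, 125) [0.28 0.02 0.4 ] [109. 439.]
```

Run:
```python
from h import *
w=[(.2,.645,.245),(.30,.29,.245),(.42,.03,.245),(.477,-.353,.22)]
for a,b in zip(w,w[1:]): print(leg(a,b,-17.24))
P=onz("side",(78,138),.02);print(P,proj("top",P))
```

```text
(15, array([0.535, 0.825, 0.   ]), 'total', array([ 8.03, 12.38,  0.  ]))
(12, array([0.639, 0.709, 0.   ]), 'total', array([7.67, 8.51, 0.  ]))
(16, array([0.42 , 0.872, 0.063]), 'total', array([ 6.72, 13.96,  1.  ]))
[0.3859008 0.3476825 0.02     ] [ 13.62027686 346.02125812]
```

{"api": "play_rows", "payload": {
  "motion": [
    {"x":0.53,"y":0.83},
    {"x":0.53,"y":0.83},
    {"x":0.53,"y":0.83},
    {"x":0.53,"y":0.83},
    {"x":0.53,"y":0.83},
    {"x":0.54,"y":0.82},
    {"x":0.54,"y":0.82},
    {"x":0.54,"y":0.82}
  ],
  "fingers": 1
}}

```text
$.motion[0]: bad value
```

{"api": "play_rows", "payload": {
  "motion": [
    {"x":0.54,"y":0.82},
    {"x":0.54,"y":0.82},
    {"x":0.54,"y":0.82},
    {"x":0.54,"y":0.82},
    {"x":0.54,"y":0.82},
    {"x":0.53,"y":0.83},
    {"x":0.53,"y":0.83}
  ]
}}

```text
$.motion[0]: bad value
```

{"api": "play_rows", "payload": {
  "motion": [
    {"x":0.64,"y":0.71},
    {"x":0.64,"y":0.71},
    {"x":0.64,"y":0.71},
    {"x":0.64,"y":0.71},
    {"x":0.64,"y":0.71},
    {"x":0.64,"y":0.71},
    {"x":0.64,"y":0.71},
    {"x":0.64,"y":0.71},
    {"x":0.64,"y":0.71},
    {"x":0.64,"y":0.71},
    {"x":0.64,"y":0.71},
    {"x":0.64,"y":0.71}
  ]
}}

```text
$.motion[0]: bad value
```

{"api": "play_rows", "payload": {
  "motion": [
    {"x":0.42,"y":0.87,"z":0.06},
    {"x":0.42,"y":0.87,"z":0.06},
    {"x":0.42,"y":0.87,"z":0.06},
    {"x":0.42,"y":0.87,"z":0.06},
    {"x":0.42,"y":0.87,"z":0.06},
    {"x":0.42,"y":0.87,"z":0.06},
    {"x":0.42,"y":0.87,"z":0.06},
    {"x":0.42,"y":0.87,"z":0.06},
    {"x":0.42,"y":0.87,"z":0.06},
    {"x":0.42,"y":0.87,"z":0.06},
    {"x":0.42,"y":0.87,"z":0.06},
    {"x":0.42,"y":0.87,"z":0.06},
    {"x":0.42,"y":0.87,"z":0.06},
    {"x":0.42,"y":0.87,"z":0.06},
    {"x":0.42,"y":0.87,"z":0.06},
    {"x":0.42,"y":0.87,"z":0.06},
    {"rz":0.8},
    {"rz":0.8},
    {"rz":0.84},
    {}
  ]
}}

```text
$.motion[0]: bad value
```

{"api": "play_rows", "payload": {
  "motion": [
    {"x":0.53,"y":0.83,"z":0,"rx":0,"ry":0,"rz":0},
    {"x":0.53,"y":0.83,"z":0,"rx":0,"ry":0,"rz":0},
    {"x":0.53,"y":0.83,"z":0,"rx":0,"ry":0,"rz":0},
    {"x":0.53,"y":0.83,"z":0,"rx":0,"ry":0,"rz":0},
    {"x":0.53,"y":0.83,"z":0,"rx":0,"ry":0,"rz":0},
    {"x":0.54,"y":0.82,"z":0,"rx":0,"ry":0,"rz":0},
    {"x":0.54,"y":0.82,"z":0,"rx":0,"ry":0,"rz":0},
    {"x":0.54,"y":0.82,"z":0,"rx":0,"ry":0,"rz":0}
  ],
  "fingers": 1
}}

```text
clock: 1.1
tool_pos: [0.2533, 0.4539, 0.2452]
orientation: [180.0, -0.0, -17.2]
force: [1.1, 0.1, -0.5]
opening: 0.0876
gripper_force: 0.0
```

{"api": "play_rows", "payload": {
  "motion": [
    {"x":0.54,"y":0.82,"z":0,"rx":0,"ry":0,"rz":0},
    {"x":0.54,"y":0.82,"z":0,"rx":0,"ry":0,"rz":0},
    {"x":0.54,"y":0.82,"z":0,"rx":0,"ry":0,"rz":0},
    {"x":0.54,"y":0.82,"z":0,"rx":0,"ry":0,"rz":0},
    {"x":0.54,"y":0.82,"z":0,"rx":0,"ry":0,"rz":0},
    {"x":0.53,"y":0.83,"z":0,"rx":0,"ry":0,"rz":0},
    {"x":0.53,"y":0.83,"z":0,"rx":0,"ry":0,"rz":0},
    {"x":0.64,"y":0.71,"z":0,"rx":0,"ry":0,"rz":0},
    {"x":0.64,"y":0.71,"z":0,"rx":0,"ry":0,"rz":0},
    {"x":0.64,"y":0.71,"z":0,"rx":0,"ry":0,"rz":0},
    {"x":0.64,"y":0.71,"z":0,"rx":0,"ry":0,"rz":0},
    {"x":0.64,"y":0.71,"z":0,"rx":0,"ry":0,"rz":0}
  ]
}}

```text
clock: 2.6
tool_pos: [0.3505, 0.1798, 0.2454]
orientation: [-180.0, -0.0, -17.2]
force: [0.3, 0.4, 0.1]
opening: 0.0871
gripper_force: 0.0
```

{"api": "play_rows", "payload": {
  "motion": [
    {"x":0.64,"y":0.71,"z":0,"rx":0,"ry":0,"rz":0},
    {"x":0.64,"y":0.71,"z":0,"rx":0,"ry":0,"rz":0},
    {"x":0.64,"y":0.71,"z":0,"rx":0,"ry":0,"rz":0},
    {"x":0.64,"y":0.71,"z":0,"rx":0,"ry":0,"rz":0},
    {"x":0.64,"y":0.71,"z":0,"rx":0,"ry":0,"rz":0},
    {"x":0.64,"y":0.71,"z":0,"rx":0,"ry":0,"rz":0},
    {"x":0.64,"y":0.71,"z":0,"rx":0,"ry":0,"rz":0},
    {"x":0.42,"y":0.87,"z":0.06,"rx":0,"ry":0,"rz":0},
    {"x":0.42,"y":0.87,"z":0.06,"rx":0,"ry":0,"rz":0},
    {"x":0.42,"y":0.87,"z":0.06,"rx":0,"ry":0,"rz":0},
    {"x":0.42,"y":0.87,"z":0.06,"rx":0,"ry":0,"rz":0},
    {"x":0.42,"y":0.87,"z":0.06,"rx":0,"ry":0,"rz":0},
    {"x":0.42,"y":0.87,"z":0.06,"rx":0,"ry":0,"rz":0},
    {"x":0.42,"y":0.87,"z":0.06,"rx":0,"ry":0,"rz":0}
  ]
}}

```text
clock: 4.35
tool_pos: [0.445, -0.1392, 0.2349]
orientation: [180.0, -0.0, -17.2]
force: [-0.8, 0.6, 0.5]
opening: 0.0875
gripper_force: 0.0
```

{"api": "play_rows", "payload": {
  "motion": [
    {"x":0.42,"y":0.87,"z":0.06,"rx":0,"ry":0,"rz":0},
    {"x":0.42,"y":0.87,"z":0.06,"rx":0,"ry":0,"rz":0},
    {"x":0.42,"y":0.87,"z":0.06,"rx":0,"ry":0,"rz":0},
    {"x":0.42,"y":0.87,"z":0.06,"rx":0,"ry":0,"rz":0},
    {"x":0.42,"y":0.87,"z":0.06,"rx":0,"ry":0,"rz":0},
    {"x":0.42,"y":0.87,"z":0.06,"rx":0,"ry":0,"rz":0},
    {"x":0.42,"y":0.87,"z":0.06,"rx":0,"ry":0,"rz":0},
    {"x":0.42,"y":0.87,"z":0.06,"rx":0,"ry":0,"rz":0},
    {"x":0.42,"y":0.87,"z":0.06,"rx":0,"ry":0,"rz":0},
    {"x":0,"y":0,"z":0,"rx":0,"ry":0,"rz":0.8},
    {"x":0,"y":0,"z":0,"rx":0,"ry":0,"rz":0.8},
    {"x":0,"y":0,"z":0,"rx":0,"ry":0,"rz":0.84},
    {"x":0,"y":0,"z":0,"rx":0,"ry":0,"rz":0}
  ]
}}

```text
clock: 5.98
tool_pos: [0.477, -0.3532, 0.2213]
orientation: [180.0, 0.0, -27.0]
force: [-0.5, -0.4, -0.3]
opening: 0.0875
gripper_force: 0.0
```

{"api": "play_rows", "payload": {
  "motion": [
    {"x":0,"y":0,"z":0.95,"rx":0,"ry":0,"rz":0},
    {"x":0,"y":0,"z":0.95,"rx":0,"ry":0,"rz":0},
    {"x":0,"y":0,"z":0.95,"rx":0,"ry":0,"rz":0},
    {"x":0,"y":0,"z":0.95,"rx":0,"ry":0,"rz":0},
    {"x":0,"y":0,"z":0.95,"rx":0,"ry":0,"rz":0},
    {"x":0,"y":0,"z":0.94,"rx":0,"ry":0,"rz":0},
    {"x":0,"y":0,"z":0,"rx":0,"ry":0,"rz":0}
  ]
}}

```text
clock: 6.85
tool_pos: [0.4762, -0.3524, 0.0775]
orientation: [180.0, 0.2, -26.9]
force: [-0.0, -0.3, 0.8]
opening: 0.0876
gripper_force: 0.0
```

{"api": "play_rows", "payload": {
  "motion": [
    {"x":0,"y":0,"z":0,"rx":0,"ry":0,"rz":0},
    {"x":0,"y":0,"z":0,"rx":0,"ry":0,"rz":0},
    {"x":0,"y":0,"z":0,"rx":0,"ry":0,"rz":0},
    {"x":0,"y":0,"z":0,"rx":0,"ry":0,"rz":0},
    {"x":0,"y":0,"z":0,"rx":0,"ry":0,"rz":0},
    {"x":0,"y":0,"z":0,"rx":0,"ry":0,"rz":0}
  ],
  "fingers": -1
}}

```text
clock: 7.6
tool_pos: [0.4782, -0.3528, 0.0799]
orientation: [180.0, -0.1, -27.0]
force: [-0.2, 2.6, 5.9]
opening: 0.0596
gripper_force: 29.9
```

Run:
```python
from h import *
print(leg((.4775,-.353,.15),(.495,-.2,.15),-27)); print(leg((.495,-.2,.15),(.506,-.0585,.15),-93.5))
```

```text
(7, array([-0.308, -0.824, -0.   ]), 'total', array([-2.15, -5.77, -0.  ]))
(6, array([-0.946, -0.016, -0.   ]), 'total', array([-5.68, -0.09, -0.  ]))
```

{"api": "play_rows", "payload": {
  "motion": [
    {"x":0,"y":0,"z":-0.5,"rx":0,"ry":0,"rz":0},
    {"x":0,"y":0,"z":-0.8,"rx":0,"ry":0,"rz":0},
    {"x":0,"y":0,"z":-0.8,"rx":0,"ry":0,"rz":0},
    {"x":0,"y":0,"z":-0.7,"rx":0,"ry":0,"rz":0}
  ]
}}

```text
clock: 8.1
tool_pos: [0.4773, -0.3524, 0.1498]
orientation: [-180.0, 0.1, -27.0]
force: [0.2, 0.0, -4.4]
opening: 0.0597
gripper_force: 29.9
```

{"api": "play_rows", "payload": {
  "motion": [
    {"x":-0.25,"y":-0.65,"z":0,"rx":0,"ry":0,"rz":0},
    {"x":-0.31,"y":-0.82,"z":0,"rx":0,"ry":0,"rz":0},
    {"x":-0.31,"y":-0.82,"z":0,"rx":0,"ry":0,"rz":0},
    {"x":-0.31,"y":-0.82,"z":0,"rx":0,"ry":0,"rz":0},
    {"x":-0.31,"y":-0.82,"z":0,"rx":0,"ry":0,"rz":0},
    {"x":-0.31,"y":-0.82,"z":0,"rx":0,"ry":0,"rz":0},
    {"x":-0.25,"y":-0.72,"z":0,"rx":0,"ry":0,"rz":0},
    {"x":-0.1,"y":-0.3,"z":0,"rx":0,"ry":0,"rz":0}
  ]
}}

```text
clock: 9.1
tool_pos: [0.4946, -0.1981, 0.1484]
orientation: [180.0, 0.1, -26.9]
force: [0.1, -0.7, -4.0]
opening: 0.0597
gripper_force: 29.9
```

{"api": "play_rows", "payload": {
  "motion": [
    {"x":0,"y":0,"z":0,"rx":0,"ry":0,"rz":0.63},
    {"x":0,"y":0,"z":0,"rx":0,"ry":0,"rz":1},
    {"x":0,"y":0,"z":0,"rx":0,"ry":0,"rz":1},
    {"x":0,"y":0,"z":0,"rx":0,"ry":0,"rz":1},
    {"x":0,"y":0,"z":0,"rx":0,"ry":0,"rz":1},
    {"x":0,"y":0,"z":0,"rx":0,"ry":0,"rz":1},
    {"x":0,"y":0,"z":0,"rx":0,"ry":0,"rz":1},
    {"x":0,"y":0,"z":0,"rx":0,"ry":0,"rz":1},
    {"x":0,"y":0,"z":0,"rx":0,"ry":0,"rz":1},
    {"x":0,"y":0,"z":0,"rx":0,"ry":0,"rz":1},
    {"x":0,"y":0,"z":0,"rx":0,"ry":0,"rz":1},
    {"x":0,"y":0,"z":0,"rx":0,"ry":0,"rz":1},
    {"x":0,"y":0,"z":0,"rx":0,"ry":0,"rz":1},
    {"x":0,"y":0,"z":0,"rx":0,"ry":0,"rz":1},
    {"x":0,"y":0,"z":0,"rx":0,"ry":0,"rz":1},
    {"x":0,"y":0,"z":0,"rx":0,"ry":0,"rz":1},
    {"x":0,"y":0,"z":0,"rx":0,"ry":0,"rz":1},
    {"x":0,"y":0,"z":0,"rx":0,"ry":0,"rz":0}
  ]
}}

```text
clock: 11.35
tool_pos: [0.4948, -0.1995, 0.1486]
orientation: [179.9, 0.0, -93.5]
force: [1.0, 0.2, -4.8]
opening: 0.0597
gripper_force: 29.9
```

Run:
```python
from h import *
I={n:cams.snapshot(n) for n in("side","top")}
o=ctrl.get_obs(); t=o["tool_pos"]; print(t,o["orientation"])
C=[]
for n,im in I.items():
    cv2.imwrite(f"pics/{n}1.png",im); u,v=proj(n,t-[0,0,.04]).astype(int); print(n,u-50,v-50)
    C.append(cv2.resize(im[v-50:v+50,u-50:u+50],(400,400),interpolation=cv2.INTER_CUBIC))
cv2.imwrite("pics/c3.png",np.hstack(C))
```

```text
[ 0.49501534 -0.19962243  0.14882771] [ 1.79967371e+02  6.03126198e-03 -9.34289000e+01]
side 219 196
top 257 223
```

View pics/c3.png

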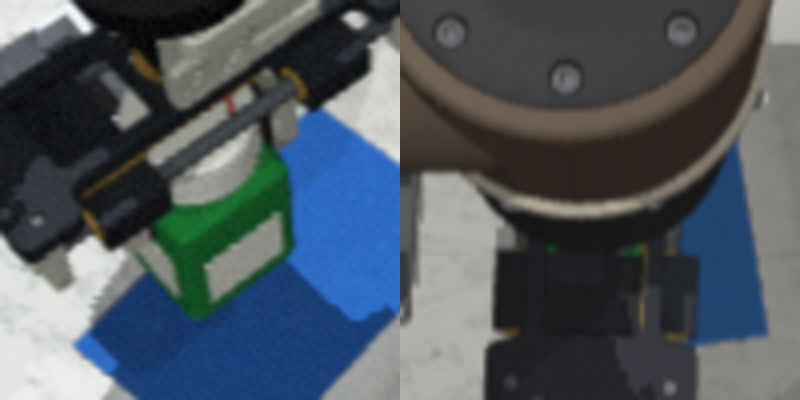

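The side crop shows the canister gripped upright, with its near bottom corner at full-image ≈(268,275) and its right bottom corner at ≈(292,257). Check its offset in the grip against the TCP.

Run:
```python
from h import *
f=lambda x,y:((x+.5)/4-.5+219,(y+.5)/4-.5+196)
t=np.array([.495,-.1996]); M=R.from_euler("z",-3.43,degrees=True).as_matrix()[:2,:2]
for nm,uv,z,c in(("near bot",f(198,320),.0689,(-29,-29)),("right bot",f(295,246),.0689,(29,-29)),("near sh",f(187,240),.151,(-29,-29)),("right sh",f(292,180),.151,(29,-29))):
    P=onz("side",uv,z)[:2]; print(nm,np.round((M.T@(P-t))*1e3-c,1))
```

```text
near bot [2.1 2. ]
right bot [0.8 3.5]
near sh [ 2.4 -1.1]
right sh [-4.9 -6.3]
```

{"api": "play_rows", "payload": {
  "motion": [
    {"x":-0.6,"y":-0.01,"z":0,"rx":0,"ry":0,"rz":0},
    {"x":-0.95,"y":-0.02,"z":0,"rx":0,"ry":0,"rz":0},
    {"x":-0.95,"y":-0.02,"z":0,"rx":0,"ry":0,"rz":0},
    {"x":-0.95,"y":-0.02,"z":0,"rx":0,"ry":0,"rz":0},
    {"x":-0.95,"y":-0.01,"z":0,"rx":0,"ry":0,"rz":0},
    {"x":-0.8,"y":0,"z":0,"rx":0,"ry":0,"rz":0},
    {"x":-0.43,"y":0,"z":0,"rx":0,"ry":0,"rz":0},
    {"x":0,"y":0,"z":0.5,"rx":0,"ry":0,"rz":0},
    {"x":0,"y":0,"z":0.5,"rx":0,"ry":0,"rz":0},
    {"x":0,"y":0,"z":0,"rx":0,"ry":0,"rz":0},
    {"x":0,"y":0,"z":0,"rx":0,"ry":0,"rz":0}
  ]
}}

```text
clock: 12.82
tool_pos: [0.5059, -0.0598, 0.1239]
orientation: [180.0, -0.0, -93.5]
force: [0.2, 0.0, -4.0]
opening: 0.0598
gripper_force: 29.9
```

Run:
```python
from h import *
im=cams.snapshot("side"); cv2.imwrite("pics/side2.png",im)
o=ctrl.get_obs(); print(o["tool_pos"],o["orientation"],o["force"])
u,v=proj("side",o["tool_pos"]-[0,0,.08]).astype(int); print(u-40,v-40)
cv2.imwrite("pics/c4.png",cv2.resize(im[v-40:v+40,u-40:u+40],(560,560),interpolation=cv2.INTER_CUBIC))
```

```text
[ 0.50614284 -0.05972221  0.12422392] [-1.79991293e+02 -8.19917891e-03 -9.35435361e+01] [-0.1191664   0.13607513 -4.01167479]
190 173
```

View pics/c4.png

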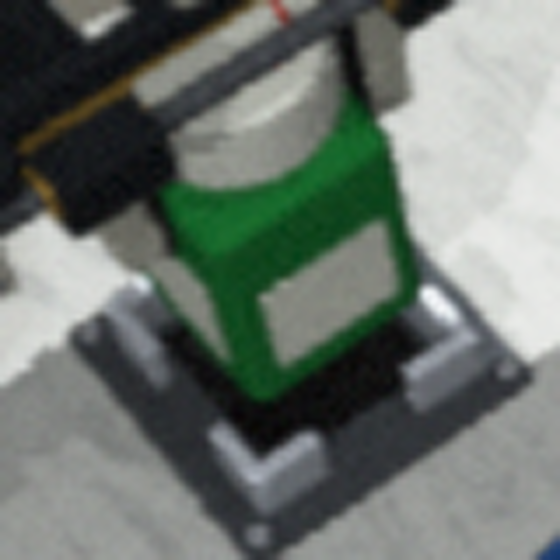

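Run:
```python
from h import *
f=lambda x,y:((x+.5)/7-.5+190,(y+.5)/7-.5+173)
t=np.array([.5061,-.0597]); M=R.from_euler("z",-3.5,degrees=True).as_matrix()[:2,:2]
for nm,uv,z in(("can near bot",(258,404),.0445),("can right bot",(418,303),.0445),("hold near inner",(262,467),.025),("near leg end inner",(315,432),.025),("right leg inner",(405,367),.025),("near left-leg end inner",(228,423),.025)):
    P=onz("side",f(*uv),z)[:2]; print(nm,np.round((M.T@(P-t))*1e3,1))
```

```text
can near bot [-28.5 -27.5]
can right bot [ 25.4 -28.8]
hold near inner [-35.1 -33.9]
near leg end inner [-17.1 -34. ]
right leg inner [ 15.3 -32.7]
near left-leg end inner [-34.5 -15.9]
```

{"api": "play_rows", "payload": {
  "motion": [
    {"x":0.03,"y":0.06,"z":0,"rx":0,"ry":0,"rz":0},
    {"x":0,"y":0,"z":0.3,"rx":0,"ry":0,"rz":0},
    {"x":0,"y":0,"z":0.3,"rx":0,"ry":0,"rz":0},
    {"x":0,"y":0,"z":0.3,"rx":0,"ry":0,"rz":0},
    {"x":0,"y":0,"z":0.2,"rx":0,"ry":0,"rz":0}
  ]
}}

```text
clock: 13.5
tool_pos: [0.5043, -0.0599, 0.0959]
orientation: [180.0, -0.0, -93.5]
force: [0.0, 0.8, -3.6]
opening: 0.0596
gripper_force: 29.9
```

{"api": "play_rows", "payload": {
  "motion": [
    {"x":0,"y":0,"z":0.2,"rx":0,"ry":0,"rz":0},
    {"x":0,"y":0,"z":0.15,"rx":0,"ry":0,"rz":0},
    {"x":0,"y":0,"z":0,"rx":0,"ry":0,"rz":0},
    {"x":0,"y":0,"z":0,"rx":0,"ry":0,"rz":0}
  ]
}}

```text
clock: 14.0
tool_pos: [0.5044, -0.06, 0.0879]
orientation: [180.0, 0.0, -93.5]
force: [-0.6, 0.6, -4.6]
opening: 0.0599
gripper_force: 29.9
```

{"api": "play_rows", "payload": {
  "motion": [
    {"x":0,"y":0,"z":0.05,"rx":0,"ry":0,"rz":0},
    {"x":0,"y":0,"z":0.03,"rx":0,"ry":0,"rz":0},
    {"x":0,"y":0,"z":0,"rx":0,"ry":0,"rz":0}
  ]
}}

```text
clock: 14.38
tool_pos: [0.5046, -0.06, 0.086]
orientation: [-180.0, 0.0, -93.5]
force: [0.1, 1.0, -4.0]
opening: 0.0598
gripper_force: 29.9
```

{"api": "play_rows", "payload": {
  "motion": [
    {"x":0,"y":0,"z":0,"rx":0,"ry":0,"rz":0},
    {"x":0,"y":0,"z":0,"rx":0,"ry":0,"rz":0},
    {"x":0,"y":0,"z":0,"rx":0,"ry":0,"rz":0},
    {"x":0,"y":0,"z":0,"rx":0,"ry":0,"rz":0}
  ],
  "fingers": 1
}}

```text
clock: 14.88
tool_pos: [0.5045, -0.06, 0.086]
orientation: [-180.0, -0.0, -93.5]
force: [0.7, 0.3, 0.3]
opening: 0.0869
gripper_force: 0.0
```

{"api": "play_rows", "payload": {
  "motion": [
    {"x":0,"y":0,"z":-0.6,"rx":0,"ry":0,"rz":0},
    {"x":0,"y":0,"z":-0.8,"rx":0,"ry":0,"rz":0},
    {"x":0,"y":0,"z":0,"rx":0,"ry":0,"rz":1},
    {"x":0,"y":0,"z":0,"rx":0,"ry":0,"rz":1},
    {"x":0,"y":0,"z":0,"rx":0,"ry":0,"rz":1},
    {"x":0,"y":0,"z":0,"rx":0,"ry":0,"rz":1},
    {"x":0,"y":0,"z":0,"rx":0,"ry":0,"rz":1},
    {"x":0,"y":0,"z":0,"rx":0,"ry":0,"rz":1},
    {"x":0,"y":0,"z":0,"rx":0,"ry":0,"rz":1},
    {"x":0,"y":0,"z":0,"rx":0,"ry":0,"rz":1},
    {"x":0,"y":0,"z":0,"rx":0,"ry":0,"rz":1},
    {"x":0,"y":0,"z":0.06,"rx":0,"ry":0,"rz":1},
    {"x":0,"y":0,"z":0.06,"rx":0,"ry":0,"rz":0},
    {"x":0,"y":0,"z":0,"rx":0,"ry":0,"rz":0}
  ]
}}

```text
clock: 16.62
tool_pos: [0.5045, -0.06, 0.1183]
orientation: [-180.0, 0.0, -133.4]
force: [-0.6, 0.5, 0.5]
opening: 0.0875
gripper_force: 0.0
```

{"api": "play_rows", "payload": {
  "motion": [
    {"x":0,"y":0,"z":0,"rx":0,"ry":0,"rz":0},
    {"x":0,"y":0,"z":0,"rx":0,"ry":0,"rz":0},
    {"x":0,"y":0,"z":0,"rx":0,"ry":0,"rz":0},
    {"x":0,"y":0,"z":0,"rx":0,"ry":0,"rz":0},
    {"x":0,"y":0,"z":0,"rx":0,"ry":0,"rz":0},
    {"x":0,"y":0,"z":0,"rx":0,"ry":0,"rz":0}
  ],
  "fingers": -1
}}

```text
clock: 17.38
tool_pos: [0.5043, -0.0599, 0.1178]
orientation: [180.0, -0.0, -133.5]
force: [-1.3, 2.1, 1.8]
opening: 0.0558
gripper_force: 30.0
```

{"api": "play_rows", "payload": {
  "motion": [
    {"x":0,"y":0,"z":0.1,"rx":0,"ry":0,"rz":0},
    {"x":0,"y":0,"z":0.1,"rx":0,"ry":0,"rz":0},
    {"x":0,"y":0,"z":0.08,"rx":0,"ry":0,"rz":0},
    {"x":0,"y":0,"z":0,"rx":0,"ry":0,"rz":0},
    {"x":0,"y":0,"z":0,"rx":0,"ry":0,"rz":0}
  ]
}}

```text
clock: 18.0
tool_pos: [0.5046, -0.06, 0.1115]
orientation: [-180.0, 0.0, -133.5]
force: [-3.7, 1.8, 8.6]
opening: 0.0555
gripper_force: 30.0
```

{"api": "play_rows", "payload": {
  "motion": [
    {"x":0,"y":0,"z":0.02,"rx":0,"ry":0,"rz":-0.5},
    {"x":0,"y":0,"z":0,"rx":0,"ry":0,"rz":-1},
    {"x":0,"y":0,"z":0,"rx":0,"ry":0,"rz":-1},
    {"x":0,"y":0,"z":0,"rx":0,"ry":0,"rz":-1},
    {"x":0,"y":0,"z":0,"rx":0,"ry":0,"rz":-1},
    {"x":0,"y":0,"z":0,"rx":0,"ry":0,"rz":-1},
    {"x":0,"y":0,"z":0,"rx":0,"ry":0,"rz":-1},
    {"x":0,"y":0,"z":0,"rx":0,"ry":0,"rz":-1},
    {"x":0,"y":0,"z":0,"rx":0,"ry":0,"rz":-1},
    {"x":0,"y":0,"z":0,"rx":0,"ry":0,"rz":-1}
  ]
}}

```text
clock: 19.25
tool_pos: [0.5062, -0.06, 0.1117]
orientation: [-179.8, 0.0, -95.3]
force: [-1.0, -0.3, 9.3]
opening: 0.0557
gripper_force: 30.0
```

{"api": "play_rows", "payload": {
  "motion": [
    {"x":0,"y":0,"z":0,"rx":0,"ry":0,"rz":-1},
    {"x":0,"y":0,"z":0,"rx":0,"ry":0,"rz":-1},
    {"x":0,"y":0,"z":0,"rx":0,"ry":0,"rz":-1},
    {"x":0,"y":0,"z":0,"rx":0,"ry":0,"rz":-1},
    {"x":0,"y":0,"z":0,"rx":0,"ry":0,"rz":-1},
    {"x":0,"y":0,"z":0,"rx":0,"ry":0,"rz":-1},
    {"x":0,"y":0,"z":0,"rx":0,"ry":0,"rz":-1},
    {"x":0,"y":0,"z":0,"rx":0,"ry":0,"rz":-1},
    {"x":0,"y":0,"z":0,"rx":0,"ry":0,"rz":-1},
    {"x":0,"y":0,"z":0,"rx":0,"ry":0,"rz":-1},
    {"x":0,"y":0,"z":0,"rx":0,"ry":0,"rz":-0.5},
    {"x":0,"y":0,"z":0,"rx":0,"ry":0,"rz":0}
  ]
}}

```text
clock: 20.75
tool_pos: [0.5061, -0.06, 0.1116]
orientation: [-179.8, -0.1, -53.4]
force: [0.0, 1.3, 8.9]
opening: 0.0557
gripper_force: 30.0
```

{"api": "play_rows", "payload": {
  "motion": [
    {"x":0,"y":0,"z":-0.1,"rx":0,"ry":0,"rz":0},
    {"x":0,"y":0,"z":-0.12,"rx":0,"ry":0,"rz":0},
    {"x":0,"y":0,"z":-0.12,"rx":0,"ry":0,"rz":0},
    {"x":0,"y":0,"z":-0.06,"rx":0,"ry":0,"rz":0},
    {"x":0,"y":0,"z":0,"rx":0,"ry":0,"rz":0},
    {"x":0,"y":0,"z":0,"rx":0,"ry":0,"rz":0}
  ]
}}

```text
clock: 21.5
tool_pos: [0.5045, -0.06, 0.1203]
orientation: [-180.0, -0.0, -53.5]
force: [1.5, 0.7, 2.3]
opening: 0.0556
gripper_force: 30.0
```

{"api": "play_rows", "payload": {
  "motion": [
    {"x":0,"y":0,"z":-0.1,"rx":0,"ry":0,"rz":0},
    {"x":0,"y":0,"z":-0.06,"rx":0,"ry":0,"rz":0},
    {"x":0,"y":0,"z":0,"rx":0,"ry":0,"rz":0},
    {"x":0,"y":0,"z":0,"rx":0,"ry":0,"rz":0}
  ]
}}

```text
clock: 22.0
tool_pos: [0.504, -0.0601, 0.1241]
orientation: [180.0, 0.0, -53.5]
force: [-0.2, -0.4, -0.5]
opening: 0.0558
gripper_force: 30.0
```

Run:
```python
from h import *
im=cams.snapshot("side"); cv2.imwrite("pics/side3.png",im)
o=ctrl.get_obs(); print(o["tool_pos"],o["force"])
cv2.imwrite("pics/c5.png",cv2.resize(im[160:260,180:290],(660,600),interpolation=cv2.INTER_CUBIC))
```

```text
[ 0.50397624 -0.06011535  0.12408287] [0.07994355 0.68361988 0.22206684]
```

View pics/c5.png

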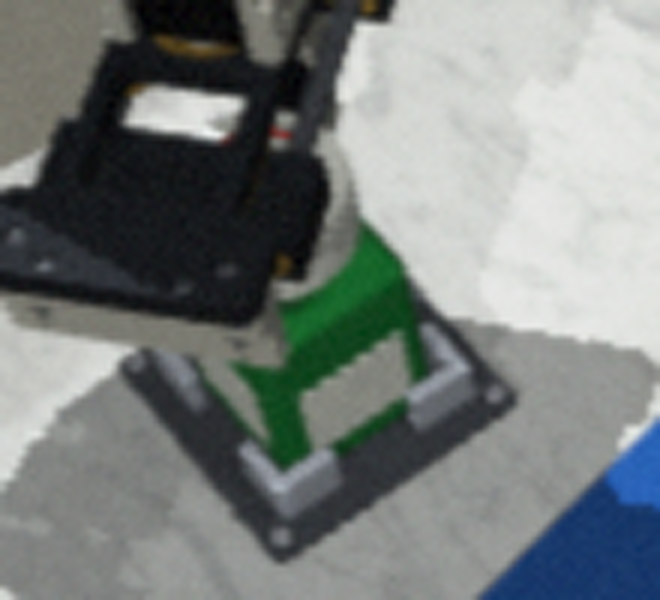

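The canister is fully seated, its shoulder is clear, and the wrist force is near zero, so the catch has let go. Lift, then carry the cap to the mat's near half.

Run:
```python
from h import *
print(leg((.5043,-.0601,.175),(.4813,-.2155,.175),-53.5))
```

```text
(7, array([0.636, 0.634, 0.   ]), 'total', array([4.45, 4.44, 0.  ]))
```

{"api": "play_rows", "payload": {
  "motion": [
    {"x":0,"y":0,"z":-0.3,"rx":0,"ry":0,"rz":0},
    {"x":0,"y":0,"z":-0.4,"rx":0,"ry":0,"rz":0},
    {"x":0,"y":0,"z":-0.5,"rx":0,"ry":0,"rz":0},
    {"x":0,"y":0,"z":-0.5,"rx":0,"ry":0,"rz":0},
    {"x":0,"y":0,"z":-0.3,"rx":0,"ry":0,"rz":0},
    {"x":0,"y":0,"z":0,"rx":0,"ry":0,"rz":0}
  ]
}}

```text
clock: 22.8
tool_pos: [0.5047, -0.0599, 0.1751]
orientation: [-179.9, -0.0, -53.5]
force: [0.3, -0.8, -1.0]
opening: 0.0557
gripper_force: 30.0
```

{"api": "play_rows", "payload": {
  "motion": [
    {"x":0.45,"y":0.45,"z":0,"rx":0,"ry":0,"rz":0},
    {"x":0.65,"y":0.65,"z":0,"rx":0,"ry":0,"rz":0},
    {"x":0.65,"y":0.65,"z":0,"rx":0,"ry":0,"rz":0},
    {"x":0.65,"y":0.65,"z":0,"rx":0,"ry":0,"rz":0},
    {"x":0.65,"y":0.65,"z":0,"rx":0,"ry":0,"rz":0},
    {"x":0.65,"y":0.65,"z":0,"rx":0,"ry":0,"rz":0},
    {"x":0.5,"y":0.5,"z":0,"rx":0,"ry":0,"rz":0},
    {"x":0.25,"y":0.24,"z":0,"rx":0,"ry":0,"rz":0},
    {"x":0,"y":0,"z":0.5,"rx":0,"ry":0,"rz":0},
    {"x":0,"y":0,"z":0.9,"rx":0,"ry":0,"rz":0},
    {"x":0,"y":0,"z":0.9,"rx":0,"ry":0,"rz":0},
    {"x":0,"y":0,"z":0.9,"rx":0,"ry":0,"rz":0},
    {"x":0,"y":0,"z":0.9,"rx":0,"ry":0,"rz":0},
    {"x":0,"y":0,"z":0.8,"rx":0,"ry":0,"rz":0},
    {"x":0,"y":0,"z":0.5,"rx":0,"ry":0,"rz":0},
    {"x":0,"y":0,"z":0.35,"rx":0,"ry":0,"rz":0},
    {"x":0,"y":0,"z":0.22,"rx":0,"ry":0,"rz":0},
    {"x":0,"y":0,"z":0,"rx":0,"ry":0,"rz":0},
    {"x":0,"y":0,"z":0,"rx":0,"ry":0,"rz":0}
  ]
}}

```text
clock: 25.18
tool_pos: [0.4817, -0.2155, 0.0256]
orientation: [-180.0, -0.0, -53.5]
force: [-0.1, 0.9, -0.7]
opening: 0.0556
gripper_force: 30.0
```

{"api": "play_rows", "payload": {
  "motion": [
    {"x":0,"y":0,"z":0.05,"rx":0,"ry":0,"rz":0},
    {"x":0,"y":0,"z":0.03,"rx":0,"ry":0,"rz":0},
    {"x":0,"y":0,"z":0,"rx":0,"ry":0,"rz":0}
  ]
}}

```text
clock: 25.55
tool_pos: [0.4813, -0.2155, 0.0232]
orientation: [-180.0, -0.0, -53.5]
force: [0.6, 0.3, -0.6]
opening: 0.0558
gripper_force: 30.0
```

{"api": "play_rows", "payload": {
  "motion": [
    {"x":0,"y":0,"z":0,"rx":0,"ry":0,"rz":0},
    {"x":0,"y":0,"z":0,"rx":0,"ry":0,"rz":0},
    {"x":0,"y":0,"z":0,"rx":0,"ry":0,"rz":0},
    {"x":0,"y":0,"z":0,"rx":0,"ry":0,"rz":0},
    {"x":0,"y":0,"z":0,"rx":0,"ry":0,"rz":0}
  ],
  "fingers": 1
}}

```text
clock: 26.18
tool_pos: [0.4813, -0.2154, 0.0231]
orientation: [-180.0, -0.0, -53.5]
force: [0.3, -1.1, -0.1]
opening: 0.0873
gripper_force: 0.0
```

{"api": "play_rows", "payload": {
  "motion": [
    {"x":0,"y":0,"z":-0.4,"rx":0,"ry":0,"rz":0},
    {"x":0,"y":0,"z":-0.9,"rx":0,"ry":0,"rz":0},
    {"x":0,"y":0,"z":-1,"rx":0,"ry":0,"rz":0},
    {"x":0,"y":0,"z":-1,"rx":0,"ry":0,"rz":0},
    {"x":0,"y":0,"z":-1,"rx":0,"ry":0,"rz":1},
    {"x":0,"y":0,"z":-0.7,"rx":0,"ry":0,"rz":1},
    {"x":0,"y":0,"z":0,"rx":0,"ry":0,"rz":1},
    {"x":0,"y":0,"z":0,"rx":0,"ry":0,"rz":1},
    {"x":0,"y":0,"z":0,"rx":0,"ry":0,"rz":1},
    {"x":0,"y":0,"z":0,"rx":0,"ry":0,"rz":1},
    {"x":0,"y":0,"z":0,"rx":0,"ry":0,"rz":1},
    {"x":0,"y":0,"z":0,"rx":0,"ry":0,"rz":1},
    {"x":0,"y":0,"z":0,"rx":0,"ry":0,"rz":1},
    {"x":0,"y":0,"z":0,"rx":0,"ry":0,"rz":1},
    {"x":0,"y":0,"z":0,"rx":0,"ry":0,"rz":0}
  ]
}}

```text
clock: 28.05
tool_pos: [0.4813, -0.2155, 0.1487]
orientation: [-180.0, -0.0, -93.5]
force: [0.1, 0.0, -0.2]
opening: 0.0873
gripper_force: 0.0
```

Run:
```python
from h import *
I={n:cams.snapshot(n) for n in("side","top")}
o=ctrl.get_obs(); t=o["tool_pos"]; print(t,o["orientation"])
cv2.imwrite("pics/side4.png",I["side"]); cv2.imwrite("pics/top4.png",I["top"])
cv2.imwrite("pics/c6.png",np.hstack([cv2.resize(I["side"][180:340,180:350],(425,400)),cv2.resize(I["top"][200:350,200:350],(375,400))]))
print(leg((.4815,-.2155,.1485),(.5045,-.06,.1485),-93.5))
```

```text
[ 0.48131964 -0.21548461  0.14854609] [-1.79973450e+02 -2.18258866e-03 -9.34225619e+01]
(7, array([-0.895, -0.077, -0.   ]), 'total', array([-6.26, -0.54, -0.  ]))
```

View pics/c6.png

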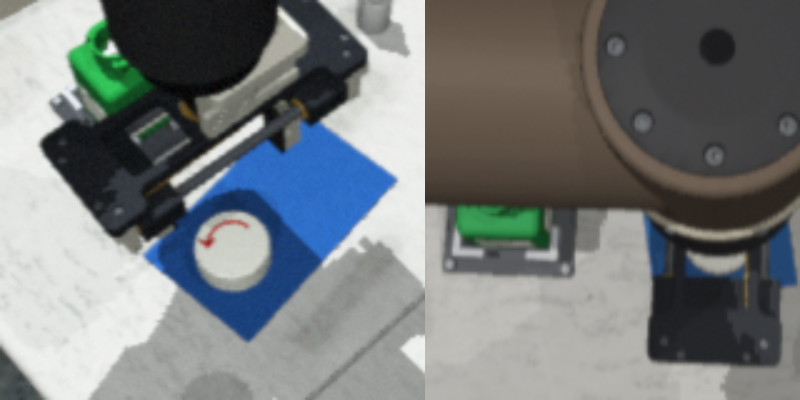

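The cap lies flat on the mat's near half (crop (232,250)), and the open canister stands in the holder. Next, fetch the canister.

{"api": "play_rows", "payload": {
  "motion": [
    {"x":-0.9,"y":-0.08,"z":0,"rx":0,"ry":0,"rz":0},
    {"x":-0.9,"y":-0.08,"z":0,"rx":0,"ry":0,"rz":0},
    {"x":-0.9,"y":-0.08,"z":0,"rx":0,"ry":0,"rz":0},
    {"x":-0.9,"y":-0.08,"z":0,"rx":0,"ry":0,"rz":0},
    {"x":-0.9,"y":-0.08,"z":0,"rx":0,"ry":0,"rz":0},
    {"x":-0.9,"y":-0.07,"z":0,"rx":0,"ry":0,"rz":0},
    {"x":-0.86,"y":-0.07,"z":0,"rx":0,"ry":0,"rz":0},
    {"x":0,"y":0,"z":0,"rx":0,"ry":0,"rz":0},
    {"x":0,"y":0,"z":0.5,"rx":0,"ry":0,"rz":0},
    {"x":0,"y":0,"z":0.8,"rx":0,"ry":0,"rz":0},
    {"x":0,"y":0,"z":0.8,"rx":0,"ry":0,"rz":0},
    {"x":0,"y":0,"z":0.41,"rx":0,"ry":0,"rz":0},
    {"x":0,"y":0,"z":0,"rx":0,"ry":0,"rz":0}
  ]
}}

```text
clock: 29.78
tool_pos: [0.5037, -0.0607, 0.0845]
orientation: [179.9, -0.0, -93.5]
force: [0.2, 0.8, -0.0]
opening: 0.0875
gripper_force: 0.0
```

{"api": "play_rows", "payload": {
  "motion": [
    {"x":0,"y":0,"z":0,"rx":0,"ry":0,"rz":0},
    {"x":0,"y":0,"z":0,"rx":0,"ry":0,"rz":0},
    {"x":0,"y":0,"z":0,"rx":0,"ry":0,"rz":0},
    {"x":0,"y":0,"z":0,"rx":0,"ry":0,"rz":0},
    {"x":0,"y":0,"z":0,"rx":0,"ry":0,"rz":0},
    {"x":0,"y":0,"z":0,"rx":0,"ry":0,"rz":0}
  ],
  "fingers": -1
}}

```text
clock: 30.52
tool_pos: [0.5047, -0.06, 0.0858]
orientation: [-180.0, 0.0, -93.5]
force: [-1.2, 1.3, 5.8]
opening: 0.0597
gripper_force: 30.0
```

Run:
```python
from h import *
print(leg((.5045,-.06,.15),(.569,-.2045,.15),-93.5))
```

```text
(7, array([ 0.802, -0.418, -0.   ]), 'total', array([ 5.61, -2.93, -0.  ]))
```

{"api": "play_rows", "payload": {
  "motion": [
    {"x":0,"y":0,"z":-0.3,"rx":0,"ry":0,"rz":0},
    {"x":0,"y":0,"z":-0.5,"rx":0,"ry":0,"rz":0},
    {"x":0,"y":0,"z":-0.7,"rx":0,"ry":0,"rz":0},
    {"x":0,"y":0,"z":-0.7,"rx":0,"ry":0,"rz":0},
    {"x":0,"y":0,"z":-0.4,"rx":0,"ry":0,"rz":0},
    {"x":0,"y":0,"z":0,"rx":0,"ry":0,"rz":0}
  ]
}}

```text
clock: 31.28
tool_pos: [0.5047, -0.06, 0.1511]
orientation: [-179.9, 0.0, -93.5]
force: [-0.7, -0.1, -4.2]
opening: 0.0599
gripper_force: 30.0
```

{"api": "play_rows", "payload": {
  "motion": [
    {"x":0.5,"y":-0.26,"z":0,"rx":0,"ry":0,"rz":0},
    {"x":0.8,"y":-0.42,"z":0,"rx":0,"ry":0,"rz":0},
    {"x":0.8,"y":-0.42,"z":0,"rx":0,"ry":0,"rz":0},
    {"x":0.8,"y":-0.42,"z":0,"rx":0,"ry":0,"rz":0},
    {"x":0.8,"y":-0.42,"z":0,"rx":0,"ry":0,"rz":0},
    {"x":0.8,"y":-0.42,"z":0,"rx":0,"ry":0,"rz":0},
    {"x":0.7,"y":-0.36,"z":0,"rx":0,"ry":0,"rz":0},
    {"x":0.41,"y":-0.21,"z":0,"rx":0,"ry":0,"rz":0},
    {"x":0,"y":0,"z":0.5,"rx":0,"ry":0,"rz":0},
    {"x":0,"y":0,"z":0.8,"rx":0,"ry":0,"rz":0},
    {"x":0,"y":0,"z":0.7,"rx":0,"ry":0,"rz":0},
    {"x":0,"y":0,"z":0.4,"rx":0,"ry":0,"rz":0},
    {"x":0,"y":0,"z":0.24,"rx":0,"ry":0,"rz":0},
    {"x":0,"y":0,"z":0,"rx":0,"ry":0,"rz":0},
    {"x":0,"y":0,"z":0,"rx":0,"ry":0,"rz":0}
  ]
}}

```text
clock: 33.15
tool_pos: [0.5693, -0.2046, 0.085]
orientation: [-179.9, -0.0, -93.5]
force: [-0.3, -0.7, -2.8]
opening: 0.0598
gripper_force: 30.0
```

{"api": "play_rows", "payload": {
  "motion": [
    {"x":0,"y":0,"z":0.05,"rx":0,"ry":0,"rz":0},
    {"x":0,"y":0,"z":0.02,"rx":0,"ry":0,"rz":0},
    {"x":0,"y":0,"z":0,"rx":0,"ry":0,"rz":0}
  ]
}}

```text
clock: 33.52
tool_pos: [0.569, -0.2046, 0.0829]
orientation: [-180.0, -0.0, -93.5]
force: [-0.3, 0.0, -3.8]
opening: 0.0599
gripper_force: 30.0
```

{"api": "play_rows", "payload": {
  "motion": [
    {"x":0,"y":0,"z":0,"rx":0,"ry":0,"rz":0},
    {"x":0,"y":0,"z":0,"rx":0,"ry":0,"rz":0},
    {"x":0,"y":0,"z":0,"rx":0,"ry":0,"rz":0},
    {"x":0,"y":0,"z":0,"rx":0,"ry":0,"rz":0},
    {"x":0,"y":0,"z":0,"rx":0,"ry":0,"rz":0}
  ],
  "fingers": 1
}}

```text
clock: 34.15
tool_pos: [0.5689, -0.2046, 0.0826]
orientation: [-180.0, -0.0, -93.5]
force: [0.5, 0.2, 0.6]
opening: 0.0873
gripper_force: 0.0
```

{"api": "play_rows", "payload": {
  "motion": [
    {"x":0,"y":0,"z":-0.4,"rx":0,"ry":0,"rz":0},
    {"x":0,"y":0,"z":-0.8,"rx":0,"ry":0,"rz":0},
    {"x":0,"y":0,"z":-1,"rx":0,"ry":0,"rz":0},
    {"x":0,"y":0,"z":-1,"rx":0,"ry":0,"rz":0},
    {"x":0,"y":0,"z":-1,"rx":0,"ry":0,"rz":0},
    {"x":0,"y":0,"z":-1,"rx":0,"ry":0,"rz":0},
    {"x":-1,"y":0,"z":0,"rx":0,"ry":0,"rz":0},
    {"x":-1,"y":0,"z":0,"rx":0,"ry":0,"rz":0},
    {"x":-1,"y":0,"z":0,"rx":0,"ry":0,"rz":0},
    {"x":-1,"y":0,"z":0,"rx":0,"ry":0,"rz":0},
    {"x":0,"y":0,"z":0,"rx":0,"ry":0,"rz":0},
    {"x":0,"y":0,"z":0,"rx":0,"ry":0,"rz":0}
  ]
}}

```text
clock: 35.65
tool_pos: [0.575, -0.105, 0.2131]
orientation: [-180.0, -0.0, -93.5]
force: [0.3, -1.1, -0.4]
opening: 0.0876
gripper_force: 0.0
```

Run:
```python
from h import *
I={n:cams.snapshot(n) for n in("side","top")}
print(ctrl.get_obs()["tool_pos"])
cv2.imwrite("pics/c7.png",np.hstack([cv2.resize(I["side"][180:340,180:350],(425,400)),cv2.resize(I["top"][200:350,200:350],(375,400))]))
```

```text
[ 0.57496338 -0.10535972  0.21286694]
```

View pics/c7.png

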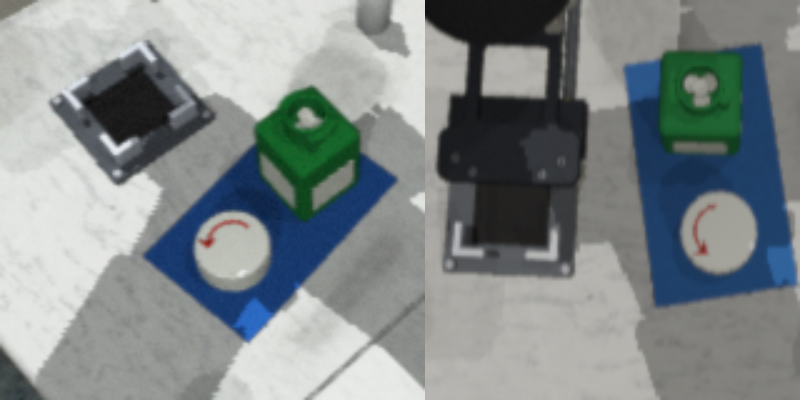

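The open canister (top crop (700,95)) and the cap (top crop (718,233)) stand side by side on the mat, released and upright. The arm is clear of both.

```bash
python3 -c "
from plant import workorder
print(workorder.close_job())"
```

```text
the job is handed in; nothing more can be done
None
```

The job is handed in at about 36 s on the robot's clock: the uncapped canister stands upright on the blue mat beside its cap, which lies open side down; both are released, the arm is clear, and no verdict came back.

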